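# Take a firmness reading on a leather-hard clay slab

## Robot

A 6-joint arm with a two-finger parallel gripper is mounted at the origin on the work surface. World frame = base frame: x ahead of the robot, y to its left, z up, the work surface at z = 0. Lengths are in m, angles in rad, forces in N, time in s.
With the tool pointing down it reaches from about 0.375 to 0.825 m from the base axis. Payload 5.5 kg.
Tool frame: the origin (TCP) lies at the very end of the fingers, on their centre line; the grasp point (between the pads) lies 19 mm behind it; z points along the fingers, y is the line along which they close (so a half turn about z gives the same grasp; the last joint's range is limited). The gripper opens to 85 mm and grips with 20 to 120 N. Pads are 22 mm wide; open, the fingers measure 114 mm over their backs; the gripper's body (76 mm by 85 mm) begins 54 mm behind the grasp point. The pads swing forward as they close: fully open they stand 13 mm farther back than shut.
Start: joints at [-1.27, 0.314, -0.047, 1.21, 0, 1.571], TCP at [0.178, -0.573, 0.231] pointing down, gripper open.
Joint ranges: [-2.67, 2.67], [-0.69, 1.73], [-1.03, 1.25], [-2.08, 2.16], [-1.42, 1.45], [-3.14, 3.14]. Speed limits (rad/s): [2.39, 2.39, 3.01, 3.14, 3.14, 3.14].

## Interface

Orientations are given as a 3x3 rotation matrix whose columns are the frame's x, y, z axes.
In Python, from cell import manip, kinematics, optics, order, spotter gives the robot as it stands. The module is installed in compiled form; this text tells all that it offers. Calls block until the motion is done:
- manip.movep(position, orientation): joint-space move of the TCP to a pose.
- manip.move_linear(position, v=0.15, orientation=None): straight line of the TCP; orientation=None keeps the orientation; v is the mean speed in m/s.
- manip.move_joints(angles): joint-space move.
- manip.let_go() and manip.grab(effort=None): open the fingers fully, or close them until they stop; effort is the grip in N (None keeps the last).
- manip.pause(seconds).
- kinematics.inverse_kinematics(position, orientation): joint angles nearest the present ones, or None.
- manip.state(): the state.
- optics.camera(name): name is "scene" or "side" or "wrist"; returns a dict with "img" (400x640x3 uint8, red, green, blue), "depth" (400x640 float32, m along the optical axis (not along the pixel's ray), 0 where there is no reading), "fx", "fy", "cx", "cy" (pixels), "R" (3x3) and "t" (3): a world point X has camera coordinates R X + t. Camera axes: x right, y down, z forward; pixel columns grow to the right and rows downward; lengths in m; the calibration is good to about 2 mm. A picture is of the moment at which its call begins.
A pose or a line that the arm cannot do raises manip.IKError and nothing moves.
- order.job_done(): hands the job in, once; it reports no verdict.
Trained networks look in a picture, given as the dict that the camera call returned (one of the last four; its "shot" number tells which), for a name from the list of things; names that differ only in an ending like _2 or _b are one class to them, and where a whole thing is asked for, a point or a joint stands for the part that bears it (a point fixed in the world has none). Each returns a list of dicts, best first, with "confidence" (0 to 1); they miss things now and then, are a little off and sometimes report something else, mostly with a low value. They report only what shows in the picture. A call takes as long as a camera call. They do not tell look-alikes from the thing itself.
- spotter.cut_out(picture, thing): "region" (400x640 bool, what is visible of it) and "box" ([left, top, width, height] in pixels, round what is visible of it).
The state is a dict: "time_s": time; "joint_positions": joint angles; "joint_vel": joint speeds; "effort": joint torques, N m; "tcp_pos": TCP position; "orientation": TCP orientation; "ft_force": force on the tool from outside, world axes, zero at the start; "torque": the same for the moment, N m; "opening": finger opening in m.
Only numpy, scipy, OpenCV 4.12 (cv2) and the standard library are available. Lean on these libraries where they do the work, as an engineer would, in place of code of your own. Each camera call takes 0.05 s, during which the arm holds its last target. There are 200 camera calls.

## Task

Draw the spring-tipped firmness probe out of its wooden block, dip its tip at least halfway down into the small open terracotta pot so that it will not stick, then set the tip inside the small ring (not the square) marked on the sloping clay slab and finish while still holding it there: probe square to the slab's face, its sprung tip pressed gently about half way in. Nothing but the probe's tip may touch the slab, and that only at the ring; do not push the tip hard against its stop, do not knock or shove the pot, and leave everything else where it is. The program ends with the gripper still holding the probe against the ring.

Things in the scene. Friction and masses are not known exactly. Their poses are not given: they have to be found in the camera images.
- probe: Upright firmness probe, 0.15 kg, 138 mm. Origin: ball end of its sprung tip when fully out; z runs up to the cap. Along z: 0-25 mm steel plunger, dia. 8; 25-60 round nose, dia. 18; 60-66 collar, dia. 34, resting on the block; 66-130 square aluminium grip, 22 x 22 mm, flats across its x and y; 130-138 black cap, dia. 16. Grip two opposite flats about 100 mm from the tip.
- plunger (a joint): How far the probe's sprung tip is pushed into the nose, m: 0 fully out, 0.008 at its stop. Spring: about 1 N to start moving, 3 N half way (0.004), 5 N at the stop (500 N/m).
- tip (a point): The end of the probe's ball tip (ball radius 4 mm); moves in along the probe with the plunger. Its axes are the probe's.
- stand: Fixed dark wooden block, 70 x 70 x 70 mm, origin under its centre, with one upright through hole of diameter 21 mm at its centre, where the probe stands with its collar on the block's top; its tip then hangs 10 mm above the table. Draw the probe straight up by more than 60 mm to free it.
- pot: Small open round terracotta pot without handle, loose, 0.25 kg, rim radius 32 mm, height 55 mm, walls 4 mm, inner floor about 5 mm above the table; tapers somewhat to the foot. Origin under its centre.
- pot_rim (a point): Centre of the pot's mouth, level with its rim (55 mm above the table).
- easel: Fixed plywood easel, 180 x 170 mm base, about 90 mm high at the back; its board slopes 0.35 rad (20 degrees), low at the front (its -x side, roughly facing the robot). Origin under its centre; x points level to its high side.
- slab: Leather-hard grey clay slab, rigid, 150 x 150 x 14 mm, fixed on the easel's board. Origin: centre of its underside; z is square to its face, pointing out of it; x runs up the slope, y across it. It carries two thin dark marks: a ring and a square.
- spot (a point): Centre of the ring mark (ring radius 11 mm) on the slab's face, 25 mm up the slope and 30 mm towards -y (to the right seen from the robot) from the middle of the face. The axes are the slab's: z is square to the face, outwards. The square mark of 22 mm, 30 mm down the slope and 35 mm to +y, is not the place.
- mug: Bystander: pale mug with a handle, radius 38 mm, 80 mm high; origin under its centre.
- jar: Bystander: white closed jar, radius 30 mm, 75 mm high; origin under its centre.
- vase: Bystander: grey clay bud vase, radius 36 mm, 112 mm high; origin under its centre.
- bowl: Bystander: pale bowl, rim radius 55 mm, 50 mm high; origin under its centre.
- spatula: Bystander: spatula lying flat at the left side of the work area.
- rib: Bystander: flat wooden rib 50 x 100 x 6 mm lying flat at the right side.
- brush: Bystander: brush lying flat at the far side.
Mind the look-alikes: they are no part of the job. What is meant by the probe is not red, and is the larger of those in its own colour.

How it is judged:
By the outcome, as a careful person would: the job done as asked, in the order asked, and still so for the second after the job is handed in, while the arm keeps its last pose, push and grip.
It also fails if it takes over 48 s, if anything falls off the work surface, if the arm or the gripper's body presses on something with over 40 N, if the wrist force passes 120 N, or if a joint passes its speed limit or range.

## Working session

There is one attempt and no reset: what is moved stays moved. The work goes in short steps, each a Python script; the robot and the scene stay as the last script left them, time stands still between calls to the robot, and variables do not carry over. Pictures are saved under pics/ and viewed, on a budget of 10 in all, crops included, one or two more only if the job needs it, and the job is handed in when it is done.

```bash
mkdir -p pics; cat > h.py <<'E'
import numpy as np, cv2
from cell import manip, kinematics, optics, order, spotter
def cloud(p):
    v,u=np.indices(p["depth"].shape); d=p["depth"]
    c=np.stack([(u-p["cx"])/p["fx"]*d,(v-p["cy"])/p["fy"]*d,d],-1)
    return (c-p["t"])@np.asarray(p["R"])   # R^T (c-t)
def save(n,img): cv2.imwrite("pics/"+n,cv2.cvtColor(np.ascontiguousarray(img),cv2.COLOR_RGB2BGR))
def proj(p,X):
    c=np.asarray(p["R"])@X+p["t"]; return c[0]/c[2]*p["fx"]+p["cx"],c[1]/c[2]*p["fy"]+p["cy"]
E
python3 - <<'E'
from h import *
np.set_printoptions(precision=4,suppress=True)
for n in ["scene","side"]:
    p=optics.camera(n); save(n+".png",p["img"]); C=cloud(p)
    print(n,"cam at",-np.asarray(p["R"]).T@p["t"])
    for th in ["probe","stand","pot","slab","easel","mug","jar","vase","bowl"]:
        for r in spotter.cut_out(p,th):
            m=r["region"]&(p["depth"]>0); X=C[m]
            if len(X): print(th,round(r["confidence"],2),r["box"],"med",np.median(X,0),"lo",np.percentile(X,2,0),"hi",np.percentile(X,98,0))
print(manip.state())
E
```

```text
scene cam at [1.1227 0.8358 0.6939]
probe 0.76 [313.4, 142.2, 10.7, 25.2] med [ 0.4773 -0.2314  0.1095] lo [ 0.4639 -0.2498  0.0732] hi [ 0.4871 -0.225   0.1484]
probe 0.74 [334.9, 137.7, 9.6, 30.6] med [ 0.3871 -0.2376  0.0889] lo [ 0.3713 -0.2549  0.0281] hi [ 0.3956 -0.2292  0.1371]
probe 0.58 [321.3, 142.0, 6.3, 17.9] med [ 0.4025 -0.302   0.0677] lo [ 0.3717 -0.3512  0.0199] hi [ 0.4085 -0.2947  0.0976]
stand 0.92 [304.7, 156.5, 26.2, 25.3] med [ 0.4919 -0.2129  0.0437] lo [ 0.4345 -0.269   0.0022] hi [ 0.5125 -0.1993  0.072 ]
stand 0.75 [311.4, 141.0, 11.5, 25.3] med [ 0.4774 -0.2317  0.1074] lo [ 0.4624 -0.2515  0.0704] hi [ 0.4881 -0.2246  0.1484]
stand 0.62 [225.9, 174.3, 27.4, 18.2] med [ 0.7294 -0.3147  0.0377] lo [ 0.6915 -0.3417  0.0119] hi [ 0.7913 -0.2374  0.0514]
pot 0.68 [356.8, 188.0, 20.9, 24.1] med [0.4422 0.0233 0.0381] lo [ 0.4101 -0.0155  0.0074] hi [0.468  0.0432 0.0556]
pot 0.19 [355.4, 223.7, 92.7, 61.7] med [0.5569 0.281  0.0528] lo [0.434  0.1708 0.0059] hi [0.6117 0.3375 0.0916]
slab 0.87 [361.9, 220.8, 77.7, 38.1] med [0.528  0.2604 0.0725] lo [0.4479 0.
[... 2356 characters left out ...]
029] hi [ 0.7892 -0.2378  0.0516]
bowl 0.31 [252.2, 127.5, 61.5, 55.9] med [0.5247 0.2024 0.0572] lo [0.428  0.1565 0.0053] hi [0.6069 0.3177 0.0921]
{'time_s': 1.0, 'joint_positions': array([-1.27  ,  0.3135, -0.0471,  1.2102,  0.    ,  1.5708]), 'joint_vel': array([-0.0008,  0.0006, -0.0015, -0.0014,  0.0004,  0.0016]), 'effort': array([ -0.0015, -53.9469,  34.0058,   0.0015,  -0.    ,  -0.    ]), 'tcp_pos': array([ 0.1778, -0.573 ,  0.2313]), 'orientation': array([[ 0.9551,  0.2963,  0.    ],
       [ 0.2963, -0.9551, -0.    ],
       [ 0.    ,  0.    , -1.    ]]), 'ft_force': array([-0.015 ,  0.0985, -0.2159]), 'torque': array([ 0.0598, -0.0208, -0.0276]), 'opening': 0.08530411317602656}
```

```bash
python3 - <<'E'
import cv2, numpy as np
a=cv2.imread("pics/scene.png"); b=cv2.imread("pics/side.png")
f=lambda i,x,y,w,h:cv2.resize(i[y:y+h,x:x+w],(400,600 if 0 else int(400*h/w)),interpolation=cv2.INTER_CUBIC)
def pad(i): return cv2.copyMakeBorder(i,0,max(0,300-i.shape[0]),0,0,cv2.BORDER_CONSTANT)[:300]
m=np.vstack([np.hstack([pad(f(a,285,120,90,67)),pad(f(a,350,185,110,82))]),np.hstack([pad(f(b,210,240,90,67)),pad(f(b,230,110,110,82))])])
cv2.imwrite("pics/m1.png",m)
E
```

```text
(no output)
```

View pics/m1.png

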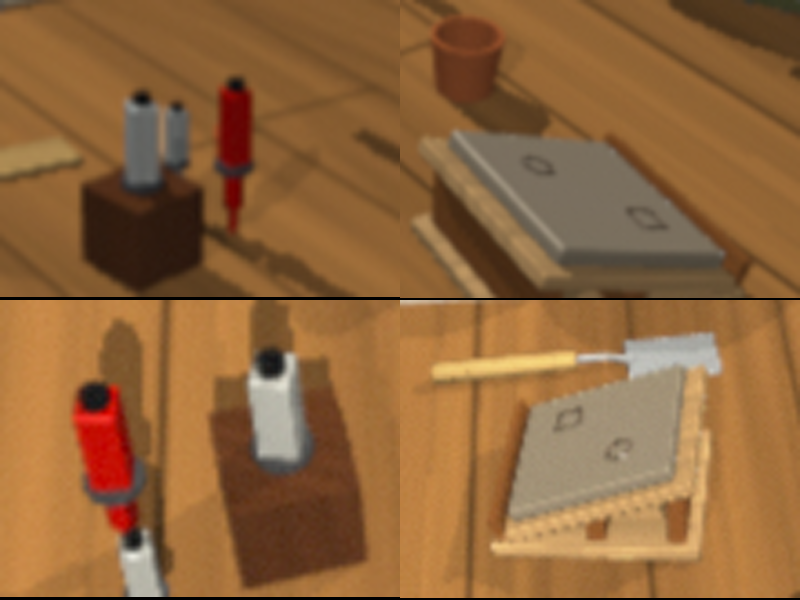

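View pics/side.png

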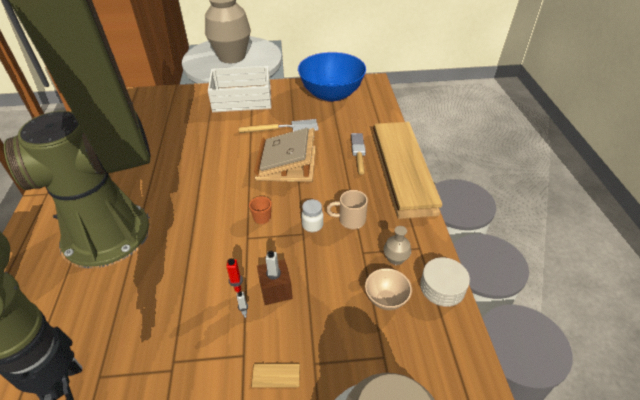

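Candidates in the side image are the silver probe in the block (272,263), the red one (233,272) and the small silver one (242,303). The one in the block fits, being silver and the larger of the two silver ones, and the enlarged crop confirms it. The ring is the right-hand mark (side ~(291,151)). Next I'll look from above with the wrist camera.

```bash
python3 - <<'E'
from h import *
np.set_printoptions(precision=4,suppress=True)
manip.movep([0.44,-0.24,0.33],np.diag([1.,-1,-1]))
p=optics.camera("wrist"); save("w1.png",p["img"]); C=cloud(p)
np.savez("w1.npz",C=C,img=p["img"],R=p["R"],t=p["t"],k=[p["fx"],p["fy"],p["cx"],p["cy"]])
print("cam",-np.asarray(p["R"]).T@p["t"],p["R"],manip.state()["time_s"])
near=np.linalg.norm(C[...,:2]-[0.474,-0.24],axis=-1)<0.035
for lo,hi in [(.125,.1425),(.1425,.16),(.072,.08)]:
    m=near&(C[...,2]>lo)&(C[...,2]<hi)&(p["depth"]>0)
    X=C[m]
    print(lo,hi,m.sum(),X.min(0),X.max(0),"med",np.median(X,0),"minrect",cv2.minAreaRect((X[:,:2]*1000).astype(np.float32)))
m=(np.linalg.norm(C[...,:2]-[0.474,-0.24],axis=-1)<0.06)&(abs(C[...,2]-.07)<.003)
print("block",cv2.minAreaRect((C[m][:,:2]*1000).astype(np.float32)))
E
```

```text
cam [ 0.5116 -0.2408  0.4722] [[ 0.0006 -1.      0.0001]
 [-0.9593 -0.0006  0.2824]
 [-0.2824 -0.0002 -0.9593]] 2.65
0.125 0.1425 279 [ 0.4594 -0.2512  0.1256] [ 0.4843 -0.2274  0.1421] med [ 0.4757 -0.2397  0.1394] minrect ((471.7820739746094, -239.05340576171875), (21.970382690429688, 21.975860595703125), 77.76354217529297)
0.1425 0.16 198 [ 0.4647 -0.2458  0.1428] [ 0.4796 -0.2317  0.1494] med [ 0.4719 -0.2388  0.1477] minrect ((472.1667175292969, -238.760009765625), (14.801161766052246, 14.106091499328613), 0.620639443397522)
0.072 0.08 170 [ 0.4619 -0.2564  0.072 ] [ 0.5041 -0.2226  0.0785] med [ 0.481  -0.2383  0.0758] minrect ((483.56390380859375, -239.69276428222656), (33.41621017456055, 42.38578414916992), 87.61244201660156)
block ((471.7324523925781, -239.1227264404297), (69.99292755126953, 70.01154327392578), 10.053338050842285)
```

View pics/w1.png

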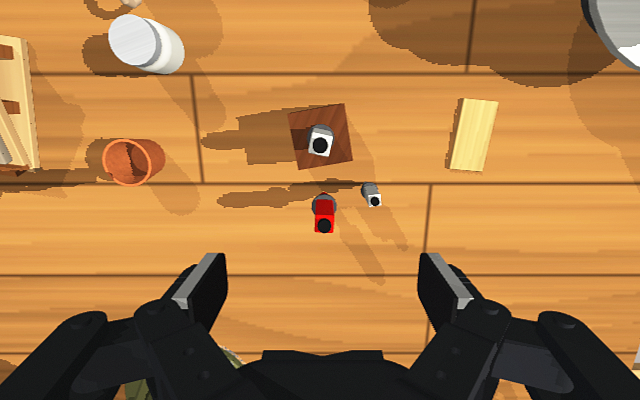

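The wrist view shows the probe cap at (320,143), with its yaw about -12° and its centre at (0.472,-0.239). The pot is at (133,160), and the red and small silver ones at (323,215) and (372,195) are clear of the fingers' path. I'll check that the poses can be reached, then grasp and lift.

```bash
cat >> h.py <<'E'
YAW=np.deg2rad(-12.2)
def down(yaw):
    c,s=np.cos(yaw),np.sin(yaw); return np.array([[c,s,0],[s,-c,0],[0,0,-1.]])
E
python3 - <<'E'
from h import *
np.set_printoptions(precision=4,suppress=True)
d=np.load("w1.npz");C=d["C"]
near=np.linalg.norm(C[...,:2]-[0.437,0.02],axis=-1)<0.06
m=near&(C[...,2]>.051)&(C[...,2]<.06); X=C[m]
print("pot rim",m.sum(),cv2.minEnclosingCircle((X[:,:2]*1000).astype(np.float32)),X[:,2].max())
R=down(YAW); g=[0.4718,-0.2389]
manip.movep([*g,0.20],R); manip.move_linear([*g,0.091],v=0.1)
manip.grab(60); s=manip.state(); print(s["opening"],s["ft_force"],s["tcp_pos"])
manip.move_linear([*g,0.30],v=0.12)
s=manip.state(); print(s["opening"],s["ft_force"],s["time_s"])
# slab seen by the scene camera
p=optics.camera("scene"); C=cloud(p); r=spotter.cut_out(p,"slab")[0]
X=C[r["region"]&(p["depth"]>0)]
inl=np.ones(len(X),bool)
for _ in range(8):
    c=X[inl].mean(0); n=np.linalg.svd(X[inl]-c)[2][2]; n*=np.sign(n[2]); inl=abs((X-c)@n)<.003
print("slab n",n,"tilt",np.degrees(np.arccos(n[2])),inl.sum(),len(X),c)
rects=spotter.cut_out(p,"probe")
for q in rects:
    Y=C[q["region"]&(p["depth"]>0)]; print(q["confidence"],q["box"],np.median(Y,0),Y.min(0),Y.max(0))
np.savez("s2.npz",C=C,img=p["img"],X=X[inl])
E
```

```text
pot rim 547 ((437.4005432128906, 13.542685508728027), 32.24626541137695) 0.0569434234484373
0.02130639413241514 [0.5775 0.2196 2.1426] [ 0.472  -0.2389  0.0912]
0.021662077160604983 [ 0.532  -0.4449 -1.7116] 6.9833
slab n [-0.3374  0.0504  0.94  ] tilt 19.94520469432545 1383 1712 [0.5194 0.2534 0.07  ]
0.74 [316.2, 82.9, 8.1, 40.6] [ 0.4782 -0.2358  0.2817] [-0.2201 -1.4091 -0.2081] [ 0.4888 -0.2191  0.3463]
0.64 [332.8, 139.0, 10.6, 29.6] [ 0.3873 -0.2364  0.0877] [ 0.3078 -0.3327 -0.0021] [ 0.3994 -0.2289  0.1393]
0.38 [321.8, 144.8, 5.3, 10.6] [ 0.404  -0.3017  0.0663] [ 0.3932 -0.3133  0.042 ] [ 0.4085 -0.2924  0.0967]
```

```bash
python3 - <<'E'
from h import *
np.set_printoptions(precision=4,suppress=True)
P=np.array([0.4374,0.0138])
manip.move_linear([*P,0.25],v=0.2)
p=optics.camera("side"); C=cloud(p)
m=(np.linalg.norm(C[...,:2]-P,axis=-1)<0.05)&(C[...,2]>.050)&(C[...,2]<.06); X=C[m]
print("rim side",m.sum(),X.min(0),X.max(0))
manip.move_linear([*P,0.099],v=0.1); s=manip.state(); print("dip",s["tcp_pos"],s["ft_force"],s["time_s"])
p=optics.camera("side"); save("dip.png",cv2.resize(p["img"][130:260,190:350],None,fx=4,fy=4,interpolation=cv2.INTER_CUBIC))
manip.move_linear([*P,0.25],v=0.12)
manip.move_linear([0.44,0.24,0.30],v=0.2)
p=optics.camera("wrist"); save("w2.png",p["img"]); C=cloud(p)
np.savez("w2.npz",C=C,img=p["img"],R=p["R"],t=p["t"],k=[p["fx"],p["fy"],p["cx"],p["cy"]])
for r in spotter.cut_out(p,"slab")[:1]:
    print(r["confidence"],r["box"]); X=C[r["region"]&(p["depth"]>0)]; inl=np.ones(len(X),bool)
    for _ in range(8):
        c=X[inl].mean(0); n=np.linalg.svd(X[inl]-c,full_matrices=False)[2][2]; n*=np.sign(n[2]); inl=abs((X-c)@n)<.003
    print("n",n,np.degrees(np.arccos(n[2])),inl.sum(),len(X))
    x=np.array([0,0,1])-n[2]*n; x/=np.linalg.norm(x); y=np.cross(n,x)
    q=np.c_[(X[inl]-c)@x,(X[inl]-c)@y]; print(cv2.minAreaRect((q*1000).astype(np.float32)),c,x,y,np.percentile(q,[.5,99.5],axis=0))
print(manip.state()["time_s"],manip.state()["ft_force"])
E
```

```text
Traceback (most recent call last):
cell.IKError: the arm cannot follow that straight line within its joint ranges
```

```bash
python3 - <<'E'
from h import *
np.set_printoptions(precision=3,suppress=True)
print(manip.state()["joint_positions"])
for z in (.25,.099):
  for yd in range(-180,180,30): print(z,yd,kinematics.inverse_kinematics([.4374,.0138,z],down(np.radians(yd)-0.213)))
n=np.array([-0.3374,0.0504,0.94]); n/=np.linalg.norm(n)
c=np.array([.52,.245,.075])
for yd in range(-180,180,30):
  x=down(np.radians(yd))[:,0]; x-=n*(x@n); x/=np.linalg.norm(x); R=np.c_[x,np.cross(-n,x),-n]
  print(yd,kinematics.inverse_kinematics(c+.081*n,R),kinematics.inverse_kinematics(c+.12*n,R))
E
```

```text
[-0.469  0.16  -0.089  1.323 -0.     2.886]
0.25 -180 [ 0.032 -0.    -0.376  1.195  0.     0.245]
0.25 -150 [ 0.032 -0.    -0.376  1.195  0.    -0.279]
0.25 -120 [ 0.032 -0.    -0.376  1.195  0.    -0.803]
0.25 -90 [ 0.032 -0.    -0.376  1.195  0.    -1.326]
0.25 -60 [ 0.032 -0.    -0.376  1.195  0.    -1.85 ]
0.25 -30 [ 0.032 -0.    -0.376  1.195  0.    -2.373]
0.25 0 [ 0.032 -0.    -0.376  1.195  0.    -2.897]
0.25 30 [ 0.032 -0.    -0.376  1.195  0.     2.863]
0.25 60 [ 0.032 -0.    -0.376  1.195  0.     2.339]
0.25 90 [ 0.032 -0.    -0.376  1.195  0.     1.815]
0.25 120 [ 0.032 -0.    -0.376  1.195  0.     1.292]
0.25 150 [ 0.032 -0.    -0.376  1.195  0.     0.768]
0.099 -180 [ 0.032  0.114 -0.62   0.837  0.     0.245]
0.099 -150 [ 0.032  0.114 -0.62   0.837  0.    -0.279]
0.099 -120 [ 0.032  0.114 -0.62   0.837  0.    -0.803]
0.099 -90 [ 0.032  0.114 -0.62   0.837  0.    -1.326]
0.099 -60 [ 0.032  0.114 -0.62   0.837  0.    -1.85 ]
0.099 -30 [ 0.032  0.114 -0.62   0.837  0.    -2.373]
0.099 0 [ 0.032  0.114 -0.62   0.837  0.    -2.897]
0.099 30 [ 0.032  0.114 -0.62   0.837  0.  
[... 625 characters left out ...]
46 -0.237 -1.486] [ 0.629  0.021 -0.557  0.739 -0.242 -1.466]
-30 [ 0.609  0.072 -0.595  0.646 -0.237 -2.018] [ 0.629  0.021 -0.557  0.739 -0.242 -1.998]
0 [ 0.609  0.072 -0.595  0.646 -0.237 -2.573] [ 0.629  0.021 -0.557  0.739 -0.242 -2.553]
30 [ 0.609  0.072 -0.595  0.646 -0.237 -3.117] [ 0.629  0.021 -0.557  0.739 -0.242 -3.097]
60 [ 0.609  0.072 -0.595  0.646 -0.237  2.652] [ 0.629  0.021 -0.557  0.739 -0.242  2.672]
90 [ 0.609  0.072 -0.595  0.646 -0.237  2.158] [ 0.629  0.021 -0.557  0.739 -0.242  2.178]
120 [ 0.609  0.072 -0.595  0.646 -0.237  1.655] [ 0.629  0.021 -0.557  0.739 -0.242  1.675]
150 [ 0.609  0.072 -0.595  0.646 -0.237  1.123] [ 0.629  0.021 -0.557  0.739 -0.242  1.143]
```

```bash
python3 - <<'E'
from h import *
np.set_printoptions(precision=4,suppress=True)
P=np.array([0.4374,0.0138]); R=down(np.pi/2)
manip.movep([*P,0.25],R)
p=optics.camera("side"); C=cloud(p)
m=(np.linalg.norm(C[...,:2]-P,axis=-1)<0.05)&(C[...,2]>.050)&(C[...,2]<.06); X=C[m]
print("rim side",m.sum(),X.min(0),X.max(0))
manip.move_linear([*P,0.099],v=0.1); s=manip.state(); print("dip",s["tcp_pos"],s["ft_force"],s["time_s"])
p=optics.camera("side"); save("dip.png",cv2.resize(p["img"][130:260,190:350],None,fx=4,fy=4,interpolation=cv2.INTER_CUBIC))
manip.move_linear([*P,0.25],v=0.12)
manip.movep([0.505,0.175,0.30],R)
p=optics.camera("wrist"); save("w2.png",p["img"]); C=cloud(p)
np.savez("w2.npz",C=C,img=p["img"],R=p["R"],t=p["t"],k=[p["fx"],p["fy"],p["cx"],p["cy"]])
for r in spotter.cut_out(p,"slab")[:1]:
    print(r["confidence"],r["box"]); X=C[r["region"]&(p["depth"]>0)]; inl=np.ones(len(X),bool)
    for _ in range(8):
        c=X[inl].mean(0); n=np.linalg.svd(X[inl]-c,full_matrices=False)[2][2]; n*=np.sign(n[2]); inl=abs((X-c)@n)<.003
    print("n",n,np.degrees(np.arccos(n[2])),inl.sum(),len(X))
    x=np.array([0,0,1])-n[2]*n; x/=np.linalg.norm(x); y=np.cross(n,x)
    q=np.c_[(X[inl]-c)@x,(X[inl]-c)@y]; print(cv2.minAreaRect((q*1000).astype(np.float32)),c,x,y,np.percentile(q,[.5,99.5],axis=0))
print(manip.state()["time_s"],manip.state()["ft_force"])
E
```

```text
rim side 115 [ 0.4085 -0.0177  0.05  ] [0.4676 0.0475 0.0584]
dip [0.4379 0.0138 0.0995] [ 0.2947 -0.5697 -1.2661] 10.0167
0.73 [249.7, 250.0, 25.1, 37.1]
n [ 0.8632 -0.499   0.0774] 85.56222805525123 204 327
((62.20674133300781, -43.856231689453125), (54.597782135009766, 408.13861083984375), 58.10774612426758) [0.4308 0.0606 0.0969] [-0.067   0.0387  0.997 ] [-0.5005 -0.8657  0.    ] [[-0.0974 -0.1348]
 [ 0.2462  0.0856]]
12.3333 [-1.0206  0.0071 -1.5413]
```

View pics/w2.png

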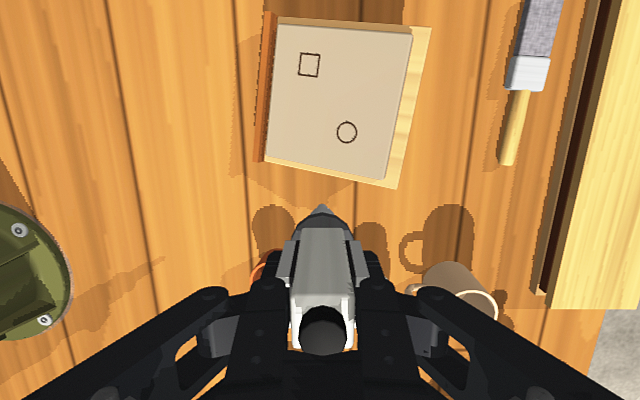

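View pics/dip.png

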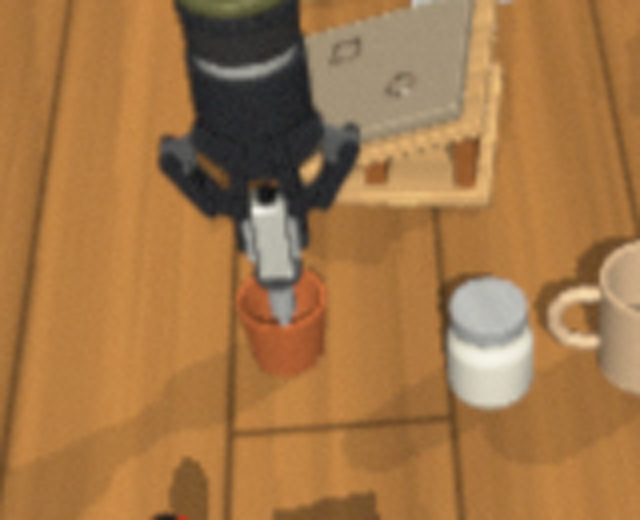

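The dip shows the probe inside the pot mouth at crop (272,300), with the tip at z≈0.018 and no side force. In the wrist view the ring is at (346,132), the square at (309,65) and the probe tip at (322,207). Now I'll compute the plane, the ring centre and the tip offset.

```bash
python3 - <<'E'
from h import *
np.set_printoptions(precision=4,suppress=True)
d=np.load("w2.npz");C=d["C"];img=d["img"];fx,fy,cx,cy=d["k"];R=d["R"];t=d["t"]
poly=np.zeros((400,640),np.uint8); cv2.fillPoly(poly,[np.array([[283,35],[405,42],[382,172],[275,150]])],1)
X=C[poly>0]; c=X.mean(0); n=np.linalg.svd(X-c,full_matrices=False)[2][2]; n*=np.sign(n[2])
print("n",n,np.degrees(np.arccos(n[2])),"rms",((X-c)@n).std(),len(X))
x=np.array([0,0,1])-n[2]*n; x/=np.linalg.norm(x); y=np.cross(n,x)
q=(C-c)
flat=(abs(q@n)<.002)&(np.linalg.norm(q,axis=-1)<.13)
s=(np.c_[q[flat]@x,q[flat]@y]*1000).astype(np.float32); (mc,sz,a)=cv2.minAreaRect(s); print("face",mc,sz,a)
mid=c+x*mc[0]/1e3+y*mc[1]/1e3; print("mid",mid,"pred spot",mid+.025*x-.030*y)
g=img.astype(int).sum(2)
def ray(u,v):
    r=R.T@np.array([(u-cx)/fx,(v-cy)/fy,1]); o=-R.T@t; return o+r*((c-o)@n)/(r@n)
w=g[115:150,328:365]; m=w<np.median(w)-120; v,u=np.nonzero(m); 
(cc,rad)=cv2.minEnclosingCircle(np.c_[u+328,v+115].astype(np.float32)); S=ray(*cc); print("ring px",cc,rad,"spot",S,"offs",(S-mid)@x,(S-mid)@y)
print("axis x yaw",np.degrees(np.arctan2(x[1],x[0])))
st=manip.state(); tip=st["tcp_pos"]+.081*st["orientation"][:,2]; 
for k in (0,.020,.0325+.0): print("tip pred px",proj(dict(R=R,t=t,fx=fx,fy=fy,cx=cx,cy=cy),tip+[0,0,k]))
near=np.linalg.norm(C[...,:2]-tip[:2],axis=-1)<.03
for lo,hi in((0,.02),(.028,.055),(.06,.066),(.1,.125),(.131,.142)):
    Y=C[near&(C[...,2]>tip[2]+lo)&(C[...,2]<tip[2]+hi)]; 
    if len(Y): print(lo,hi,len(Y),Y.min(0)-tip,Y.max(0)-tip,np.median(Y,0)-tip)
save("w2z.png",cv2.resize(img[20:280,230:430],None,fx=3,fy=3)[:600,:])
E
```

```text
n [-0.4785  0.0738  0.875 ] 28.954430545064017 rms 0.022136026622039336 14489
face (-36.94041442871094, -2.7700424194335938) (110.54364776611328, 169.5658416748047) 0.5935260653495789
mid [0.4877 0.2525 0.0542] pred spot [0.5047 0.2195 0.0663]
ring px (346.5, 131.54347229003906) 11.554408073425293 spot [0.5311 0.2168 0.081 ] offs 0.05528592595621472 -0.028605123835208475
axis x yaw -8.7700466698661
tip pred px (np.float64(321.6249121319827), np.float64(207.66591980314675))
tip pred px (np.float64(321.54563042990713), np.float64(216.97053377253374))
tip pred px (np.float64(321.48848733337945), np.float64(223.67692932516906))
0 0.02 28 [-0.0033  0.0016  0.0032] [0.0038 0.0045 0.0101] [0.0003 0.0039 0.0061]
0.028 0.055 80 [-0.0073  0.005   0.0282] [0.0079 0.0095 0.0373] [0.0003 0.0084 0.0315]
0.06 0.066 688 [-0.0162  0.0036  0.0601] [0.017  0.0177 0.066 ] [0.0009 0.0125 0.0651]
0.1 0.125 3844 [-0.029  -0.0098  0.1   ] [0.029  0.0152 0.125 ] [0.0004 0.0114 0.1147]
0.131 0.142 3595 [-0.03  -0.007  0.131] [0.03  0.014 0.142] [0.0002 0.0067 0.1365]
```

```bash
cat > slab.py <<'E'
from h import *
np.set_printoptions(precision=4,suppress=True)
d=np.load("w2.npz");C=d["C"];img=d["img"];fx,fy,cx,cy=d["k"];R=d["R"];t=d["t"]
poly=np.zeros((400,640),np.uint8); cv2.fillPoly(poly,[np.array([[283,35],[405,42],[382,172],[275,150]])],1)
ok=(poly>0)&(C[...,2]<.12)&(C[...,2]>.03)
X=C[ok]; 
for _ in range(10):
    c=X.mean(0); n=np.linalg.svd(X-c,full_matrices=False)[2][2]; n*=np.sign(n[2]); e=(X-c)@n
    X=X[abs(e)<max(.002,2.5*e.std())]
print("n",n,np.degrees(np.arccos(n[2])),"rms",((X-c)@n).std(),len(X),ok.sum())
x=np.array([0,0,1])-n[2]*n; x/=np.linalg.norm(x); y=np.cross(n,x)
q=(C-c); flat=(abs(q@n)<.002)&(np.linalg.norm(q,axis=-1)<.11)
s=(np.c_[q[flat]@x,q[flat]@y]*1000).astype(np.float32); (mc,sz,a)=cv2.minAreaRect(s); print("face",mc,sz,a)
mid=c+x*mc[0]/1e3+y*mc[1]/1e3; print("mid",mid,"pred spot",mid+.025*x-.030*y)
g=img.astype(int).sum(2)
def ray(u,v):
    r=R.T@np.array([(u-cx)/fx,(v-cy)/fy,1]); o=-R.T@t; return o+r*((c-o)@n)/(r@n)
w=g[115:150,328:365]; m=w<np.median(w)-120; v,u=np.nonzero(m); 
(cc,rad)=cv2.minEnclosingCircle(np.c_[u+328,v+115].astype(np.float32)); S=ray(*cc); print("ring px",cc,rad,"spot",S,"offs",(S-mid)@x,(S-mid)@y)
E
python3 - <<'E'
from slab import *
print("axis x yaw",np.degrees(np.arctan2(x[1],x[0])))
X2=np.load("s2.npz")["X"]; print("scene-plane dist to wrist plane",np.median((X2-c)@n))
print("ring depth cloud",np.median(C[120:145,335:358].reshape(-1,3),0))
E
```

```text
n [-0.34    0.0482  0.9392] 20.083049961180514 rms 0.0007265695687038862 14286 14429
face (-15.138198852539062, -2.2907638549804688) (149.3917236328125, 165.6636505126953) 89.98715209960938
mid [0.5057 0.25   0.0653] pred spot [0.5247 0.217  0.0739]
ring px (346.5, 131.54347229003906) 11.554408073425293 spot [0.5315 0.2165 0.0764] offs 0.03220620227531615 -0.029591937810244023
axis x yaw -8.066092820045364
scene-plane dist to wrist plane -5.043293909493052e-05
ring depth cloud [0.5309 0.216  0.0764]
```

The wrist plane has a 20.1° tilt and agrees with the scene camera to under 0.1 mm. The face rectangle came out 165 mm instead of 150 because it picked up the front lip, so I'm using the directly measured ring centre. That is confirmed by the depth at the ring: (0.5315, 0.2165, 0.0764). I'll hover over it and look.

```bash
cat > tgt.py <<'E'
from h import *
S=np.array([0.5315,0.2165,0.0764]); n=np.array([-.339,.0490,.940]); n/=np.linalg.norm(n)
x=np.array([0,1.,0]); x-=n*(x@n); x/=np.linalg.norm(x); RT=np.c_[x,np.cross(-n,x),-n]
pos=lambda h:S+n*(.081+h)
def force(k=10):
    f=[]
    for _ in range(k): manip.pause(.02); f.append(manip.state()["ft_force"])
    return np.mean(f,0),np.std(f,0)
E
python3 - <<'E'
from tgt import *
np.set_printoptions(precision=4,suppress=True)
manip.movep(pos(.06),RT); manip.move_linear(pos(.010),v=.06)
s=manip.state(); print(s["tcp_pos"]-pos(.01),s["joint_positions"],"ang",np.degrees(np.arccos(np.clip(-s["orientation"][:,2]@n,-1,1))))
print(force(),"n-comp",force()[0]@n)
p=optics.camera("wrist"); a=cv2.resize(p["img"][120:250,240:400],(400,325),interpolation=cv2.INTER_CUBIC)
print("ring px",proj(p,S),"tip px",proj(p,S+.01*n),"pxs",p["img"].shape)
q=optics.camera("side"); b=cv2.resize(q["img"][115:180,250:330],(400,325),interpolation=cv2.INTER_CUBIC); print(proj(q,S))
save("hov.png",np.hstack([a,b])); print(manip.state()["time_s"])
E
```

```text
[0.0002 0.0002 0.0003] [ 0.5482  0.0404 -0.6027  0.6536 -0.2201  2.097 ] ang 0.0293425322206944
(array([ 0.1714, -0.2161, -1.3128]), array([0.418 , 0.45  , 0.5151])) n-comp -1.4464035798255948
ring px (np.float64(321.6105782603588), np.float64(202.53613775150242)) tip px (np.float64(321.5996893478733), np.float64(206.57216260014138)) pxs (400, 640, 3)
(np.float64(289.2861737426712), np.float64(150.6281692719793))
14.3417
```

View pics/hov.png

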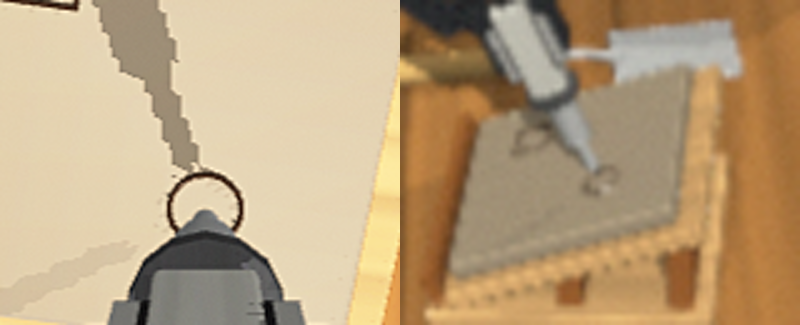

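The left view shows the tip at crop (205,215) entering the ring, which is centred at (205,209). That is within about 1 px of the prediction. Now I'll approach slowly and use the force to set the depth.

```bash
python3 - <<'E'
from tgt import *
np.set_printoptions(precision=3,suppress=True)
b=force(40)[0]; print("base",b)
for h in (.003,.001,0,-.001,-.002,-.003,-.004):
    manip.move_linear(pos(h),v=.02); f=force(25)[0]-b; F=f@n
    a=(manip.state()["tcp_pos"]-S)@n-.081
    print(h,"actual",round(a*1e3,2),"F",round(F,2),"lat",f-F*n)
    if F>2.6: break
print(manip.state()["time_s"])
E
```

```text
base [-0.013  0.094 -1.536]
0.003 actual 3.08 F 0.06 lat [-0.002 -0.161  0.008]
0.001 actual 1.02 F 0.01 lat [ 0.017 -0.171  0.015]
0 actual 0.04 F 1.32 lat [0.097 0.027 0.034]
-0.001 actual -0.94 F 1.7 lat [0.702 0.065 0.25 ]
-0.002 actual -1.95 F 2.34 lat [0.525 0.104 0.184]
-0.003 actual -2.97 F 2.7 lat [0.774 0.115 0.273]
19.2583
```

```bash
python3 - <<'E'
from tgt import *
np.set_printoptions(precision=3,suppress=True)
b=np.array([-.013,.094,-1.536])
manip.move_linear(pos(-.0034),v=.02); f=force(50)[0]-b; print("F",f@n,f-(f@n)*n)
s=manip.state(); print(s["tcp_pos"]-pos(-.0034),s["opening"],s["time_s"],"ang",np.degrees(np.arccos(-s["orientation"][:,2]@n)))
p=optics.camera("wrist"); a=cv2.resize(p["img"][120:250,240:400],(400,325),interpolation=cv2.INTER_CUBIC)
q=optics.camera("side"); c=cv2.resize(q["img"][115:310,220:460],(400,325),interpolation=cv2.INTER_CUBIC)
C=cloud(q); P=np.array([.4374,.0138]); m=(np.linalg.norm(C[...,:2]-P,axis=-1)<0.05)&(C[...,2]>.050)&(C[...,2]<.06); print("rim",C[m].min(0),C[m].max(0))
save("fin.png",np.hstack([a,c]))
E
```

```text
F 3.016006585189202 [0.998 0.105 0.355]
[0. 0. 0.] 0.02141118158323755 20.3417 ang 0.004132178717700273
rim [ 0.409 -0.018  0.05 ] [0.467 0.047 0.059]
```

View pics/fin.png

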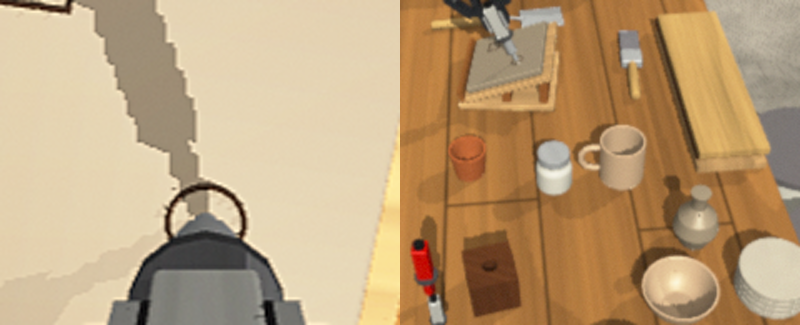

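The tip is inside the ring at 3.0 N, square to the face, and the pot rim is unchanged. Handing in.

```bash
python3 -c "
from cell import order; order.job_done()"
```

```text
the job is handed in; nothing more can be done
```

The job is handed in, at about 20 s on the robot's clock, with the gripper still holding the probe against the ring. I drew the larger silver probe out of its block and dipped its tip in the pot to z ≈ 0.018 m. I then set it in the ring on the slab.

**Last checks**
- **Press:** the force along the slab's normal is 3.0 N, which corresponds to about 4 mm of plunger travel, or half way in. There is also about 1 N sideways, up the slope, which I take to be friction at the tip.
- **Squareness:** the tool is within 0.01° of the normal I used, which is within about 0.2° of the one measured from the camera. The grip opening is steady at 21.4 mm.
- **Position:** the tip shows inside the ring in the wrist view. While hovering, the predicted ring centre and the one I saw agreed to about 1 px.
- **Pot and other things:** the pot's rim measures the same before and after. In the last picture the other things in view look to be where they were.

**What failed or disagreed**
- **Straight move to the pot:** the first one was refused because of the joint ranges, so I turned the wrist. Nothing had moved.
- **Slab in the wrist picture:** the network picked out the wrong thing, and my first plane fit was off. I redid the fit, and it then agreed with the scene camera.
- **Slab outline:** one side fitted as 165 mm instead of 150, so I used the ring's measured centre directly. It was 32 mm up the slope from that outline's middle rather than 25, which fits that error.

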